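# Press a hinge pin home with bench-mounted locking pliers

## Task

The locking pliers on the bench foot hold a hinge knuckle with its pin only started: squeeze their two handles together between the fingers until they snap over centre, pressing the pin fully home, and let go so that they stand locked by themselves. Then pull the tail of the release lever until the pliers spring open, and leave them open and untouched. Work gently, so as not to bend anything (under 40 N on each handle, under 15 N on the lever), and do not disturb the things lying around.

Things in the scene. Friction and masses are not known exactly. Their poses are not given: they have to be found in the camera images.
- pliers: steel locking pliers lying level on a bolted-down bench foot. Origin on the bench, x to the jaws, -x along the handles, y (left) towards the fixed handle, z up. Handles, jaws and lever are 24 mm high, centred 60 mm above the bench, with free bench below the handles; foot (8 mm plate, 120 x 118) and frame end at x = -25 mm, top 81 mm. A hinge knuckle with its pin sits in the jaws at x = 78 mm
- fixed_handle: straight steel handle, 14 mm wide, rigid with the pliers, its centre line at y = +12.5 mm of the pliers, from x = -20 to -127 mm; a knurled adjusting screw (18 mm diameter) sits on its end to x = -142 mm. Origin at x = 0 on its centre line, axes as the pliers'
- fixed_grip (a point): point on the outer (+y) face of the fixed handle where it should be gripped, 100 mm behind the frame origin, mid-height
- moving_handle: straight steel handle, 14 mm wide, with a rubber sleeve 1 to 2 mm thick (look only), hinged about the vertical at y = -12.5 mm, x = 0 of the pliers (its origin); it runs 135 mm along its own -x. Open it splays 0.27 rad to -y, locked it is parallel to the fixed handle with an 11 mm gap
- moving_grip (a point): point on the outer (-y) face of the moving handle where it should be gripped, 100 mm from its hinge, mid-height. Over the two grip points the handles measure about 66 mm open and 39 mm locked; all of this closing is done by the moving handle, the fixed one stays where it is
- handle_angle (a joint): rad, 0 = open, 0.27 = locked against its stop, centre at about 0.21. Below the centre the handle springs back open, resisting with up to about 20 N at the grip point (most at half travel), falling to nothing at the centre, beyond which it snaps on to the stop and stays
- release_lever: dark steel lever along the inner side of the moving handle, hinged on it 85 mm from the handle's hinge (its origin); axes as the moving handle's at rest. Its tail, 8 mm thick, 24 mm high, sticks out about 55 mm behind the end of the moving handle, free on both sides. Its short nose bears on the fixed handle when the tail is pulled
- lever_tail (a point): point on the inner face (the +y side) of the lever's tail, mid-height, 88 mm behind the lever's hinge, where a finger can hook it and pull it to -y, away from the fixed handle's side. Beside it is free bench for a closed gripper; the adjusting screw ends about 30 mm further forward
- lever_angle (a joint): rad, 0 = at rest along the handle, grows as the tail is pulled to -y, stop at 0.55; lightly sprung back. With the pliers locked, the nose meets the fixed handle at about 0.05 and the handle springs open at about 0.2 (tail moved 20 to 30 mm, 3 to 6 N), swinging on to -y, away from a finger on the inner face
- pin_depth (a joint): m, how far the hinge pin is pressed in from its started position; 0.008 = head flush on the knuckle (fully home). Moved only by the jaw, held by friction; starts at 0 to 0.002
- flap_disc: loose grey abrasive flap disc, 115 mm diameter, 18 mm thick, lying flat; origin under its centre; leave alone
- spare_pins_tin: loose open steel tin with spare pins, 68 mm diameter, 55 mm high; origin under its centre; leave alone
- spanner: loose steel spanner, 180 mm long, lying flat; origin under its centre; leave alone

How it is judged:
By the outcome, as a careful person would: the job done as asked, in the order asked, and still so for the second after the job is handed in, with the robot touching nothing.
It also fails if it takes over 59 s, if anything falls off the work surface, if the arm or the gripper's body presses on something with over 40 N, if the wrist force passes 120 N, or if a joint passes its speed limit or range.

## Robot

A 6-joint arm with a two-finger parallel gripper is mounted at the origin on the work surface. World frame = base frame: x ahead of the robot, y to its left, z up, the work surface at z = 0. Lengths are in m, angles in degrees, forces in N, time in s.
With the tool pointing down it reaches from about 0.4 to 0.825 m from the base axis. Payload 7 kg.
Tool frame: the origin (TCP) lies midway between the tips of the shut fingers; the grasp point (between the pads) lies r.pinch_z behind it (r.pinch_z is the distance from the TCP to the grasp point, in m); z points along the fingers, y is the line along which they close (so a half turn about z gives the same grasp; the last joint's range is limited). The gripper opens to 88 mm and grips with 3 to 60 N. Pads are 19 mm wide; open, the fingers measure 130 mm over their backs; the gripper's body (78 mm by 193 mm) begins 47 mm behind the grasp point.
Start: joints at [92.596, 20.546, 0.682, 0, -70.136, -16.507], TCP at [0.162, 0.655, 0.202] pointing down, gripper open.
Joint ranges: [-176.03, 176.03], [-82.01, 121.73], [-58.28, 71.71], [-173.87, 95.51], [-174.79, -0.11], [-173.66, 173.66]. Speed limits (degrees/s): [136.94, 136.94, 172.46, 180, 180, 180].

## Interface

Orientations are given as [roll, pitch, yaw] about the fixed x, y, z axes, in that order (R = Rz(yaw) Ry(pitch) Rx(roll)).
In Python, from plant import r, optics, job gives the robot as it stands.
- The arm moves only by the shell command python3 -m crank 'ROWS' [FORCE]. ROWS is JSON, a list of rows, each an object with "xyz": the shift along the tool's x, y, z in units of 30 mm (1.0 is 30 mm), a list of three; "delta_rot": the turn, a rotation vector about the tool's x, y, z in degrees, a list of three; "claw": the closure, from 0 (fully open) to 1 (shut). A call has 1 to 20 rows; each row is the pose to reach, as a shift and turn from the pose commanded when the call began, along the tool's axes at that moment; what a row does not reach only later rows make up. A row lasts 1/8 s, in which the tool goes at most 62.5 mm and 10.7 degrees, less where a joint would pass 70% of its speed; a pose out of reach is approached as far as the arm can. A call with a gripper value outside its range is refused whole. The fingers move at their own pace and stop on an object; FORCE is the grip in N (left out, the last holds). Time passes only in rows, so rows that repeat a pose let the fingers close. It gives the time, the measured TCP pose, the force, the opening and the grip force at its end, in the units of the state.
- r.get_state(): the state, without advancing time (a new reading comes with each control period).
- optics.capture(name): name is "side" or "top" or "wrist"; returns a dict with "img" (384x512x3 uint8, blue, green, red), "fovy" (degrees; the focal length in pixels is half the picture's height over the tangent of half this angle, whatever the lens; pixels are square), "cx", "cy" (the principal point, pixels), "eye" and "rotation" of the camera in the world; the wrist camera has in their place "hand_eye" (4x4, takes a point from camera to tool coordinates, whose origin is the TCP and whose axes are the flange's). Camera axes: x right, y up, looking along -z (the intrinsics and any distortion apply to the point x, -y, -z); pixel columns grow to the right and rows downward; lengths in m; the calibration is good to about 2 mm. A picture is of the moment at which its call begins: read the wrist's pose just before it. There is no depth.
- job.close_job(): hands the job in; it is judged then, once.
The state is a dict: "time_s": time; "joints": joint angles; "qd": joint speeds; "joint_torque": joint torques, N m; "tcp_pos": TCP position; "eef_rot": TCP orientation; "contact_force": force on the tool from outside, world axes, zero at the start; "moment": the same for the moment, N m; "gripper_width": finger opening in m; "gripper_force": force on a finger pad.
Only numpy, scipy, OpenCV 4.12 (cv2) and the standard library are available. Lean on these libraries where they do the work, as an engineer would, in place of code of your own. Each camera call takes 0.05 s, during which the arm holds its last target. There are 200 camera calls.

## Working session

There is one attempt and no reset: what is moved stays moved. The work goes in short steps, Python scripts to look and compute and a shell command to move; the robot and the scene stay as the last step left them, time stands still between calls to the robot, and variables do not carry over. Pictures are saved under pics/ and viewed, at most 10 in all, crops included, and the job is handed in when it is done.

```bash
mkdir -p pics; ls; cat > h.py <<'E'
import numpy as np, cv2, json
from plant import r, optics, job
from scipy.spatial.transform import Rotation as R
def T(s):
    return R.from_euler('xyz', s['eef_rot'], degrees=True).as_matrix(), np.array(s['tcp_pos'])
def grab(name, fn):
    s=r.get_state(); c=optics.capture(name)
    cv2.imwrite(f'pics/{fn}.png', c['img'])
    if 'hand_eye' in c:
        Rt,p=T(s); M=np.eye(4); M[:3,:3]=Rt; M[:3,3]=p
        M=M@np.array(c['hand_eye']); eye,rot=M[:3,3],M[:3,:3]
    else: eye,rot=np.array(c['eye']),np.array(c['rotation'])
    d={k:v for k,v in c.items() if k not in('img','hand_eye','eye','rotation')}
    d.update(eye=eye,rot=rot)
    np.save(f'pics/{fn}.npy', d, allow_pickle=True)
    return d
def load(fn): return np.load(f'pics/{fn}.npy',allow_pickle=True).item()
def ray(d,px,H=384):
    f=H/2/np.tan(np.radians(d['fovy'])/2)
    K=np.array([[f,0,d['cx']],[0,f,d['cy']],[0,0,1]])
    dist=d.get('distortion',d.get('dist',None))
    u=cv2.undistortPoints(np.array([[px]],float),K,None if dist is None else np.array(dist,float))[0,0]
    v=d['rot']@np.array([u[0],-u[1],-1]); return d['eye'],v/np.linalg.norm(v)
def atz(d,px,z):
    e,v=ray(d,px); return e+v*(z-e[2])/v[2]
def tri(*obs):
    A=np.zeros((3,3));b=np.zeros(3);L=[ray(d,p) for d,p in obs]
    for e,v in L:
        P=np.eye(3)-np.outer(v,v);A+=P;b+=P@e
    x=np.linalg.solve(A,b); return x,[np.linalg.norm((np.eye(3)-np.outer(v,v))@(x-e)) for e,v in L]
E
python3 - <<'E'
from h import *
for n in('side','top','wrist'):
    d=grab(n,n+'0'); print(n,d)
s=r.get_state(); print(s, r.pinch_z)
a=cv2.imread('pics/top0.png');b=cv2.imread('pics/side0.png');
cv2.imwrite('pics/w2.png',cv2.resize(cv2.imread('pics/wrist0.png'),None,fx=1.5,fy=1.5))
E
```

```text
pics
side {'fovy': 54.728670396553206, 'cx': 253.61123602843688, 'cy': 186.6616378505919, 'eye': array([ 0.4460288 , -0.5711543 ,  0.61516719]), 'rot': array([ 49.27264604,   0.59248577, -17.38559328])}
top {'fovy': 55.75970250538685, 'cx': 247.10612627730328, 'cy': 185.59450608593554, 'eye': array([0.57520855, 0.04136658, 0.92483168]), 'rot': array([  3.37710949,   2.46901083, -90.26562761])}
wrist {'fovy': 62.32023417993766, 'cx': 258.19824474081355, 'cy': 185.90780479352165, 'eye': array([0.24100774, 0.6360541 , 0.38285995]), 'rot': array([[-0.23919043,  0.92636318,  0.29092817],
       [-0.97096959, -0.22895656, -0.06926005],
       [ 0.00244996, -0.29904874,  0.95423469]])}
{'time_s': 0.15, 'joints': array([ 9.25950227e+01,  2.05805505e+01,  6.46597887e-01, -1.46731034e-02,
       -7.01361228e+01, -1.65066344e+01]), 'qd': array([-0.00528978, -0.08722832,  0.16299965,  0.12365825, -0.00192186,
       -0.00561251]), 'joint_torque': array([-1.60426625e-04, -5.83276105e+01,  2.93289256e+01,  7.00103670e+00,
        8.80061067e-03, -1.00694385e-04]), 'tcp_pos': array([0.16222208, 0.65480737, 0.20086012]), 'eef_rot': array([ 1.79928893e+02, -6.68494260e-03, -1.39166018e+01]), 'contact_force': array([ 0.32303039, -0.04127061,  0.34464225]), 'moment': array([-0.01687316,  0.03510896, -0.01484288]), 'gripper_force': 0.0, 'gripper_width': 0.08756211139102021} 0.0188
```

```bash
sed -i "s/else: eye,rot=.*/else: eye,rot=np.array(c['eye']),R.from_euler('xyz',c['rotation'],degrees=True).as_matrix()/" h.py
python3 - <<'E'
from h import *
print(optics.capture('top').keys())
for n in('side','top'):
    grab(n,n+'1')
a=cv2.imread('pics/top1.png');b=cv2.imread('pics/side1.png')
cv2.imwrite('pics/both.png',cv2.resize(np.hstack([a,b]),(800,300),interpolation=cv2.INTER_AREA))
E
```

```text
dict_keys(['img', 'fovy', 'cx', 'cy', 'eye', 'rotation'])
```

View pics/both.png

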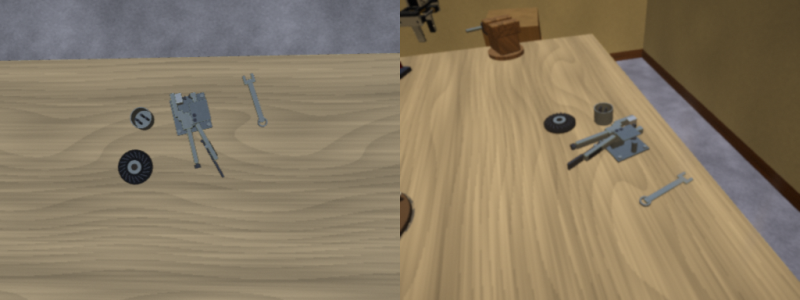

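The top view (left) has the pliers near (195,130) with the jaws pointing away from the robot. The fixed handle is on the left and the splayed moving handle with its lever is on the right. The tin and flap disc lie to the left, and the spanner to the right. Next I'll enlarge both views.

```bash

python3 - <<'E'
from h import *
a=cv2.imread('pics/top1.png')[105:235,200:300];b=cv2.imread('pics/side1.png')[125:235,190:330]
a=cv2.resize(a,None,fx=4,fy=4,interpolation=cv2.INTER_CUBIC);b=cv2.resize(b,(400,314),interpolation=cv2.INTER_CUBIC)
c=np.zeros((520,800,3),np.uint8);c[:,:400]=a;c[:314,400:]=b
cv2.imwrite('pics/c1.png',c)
E
```

```text
(no output)
```

View pics/c1.png

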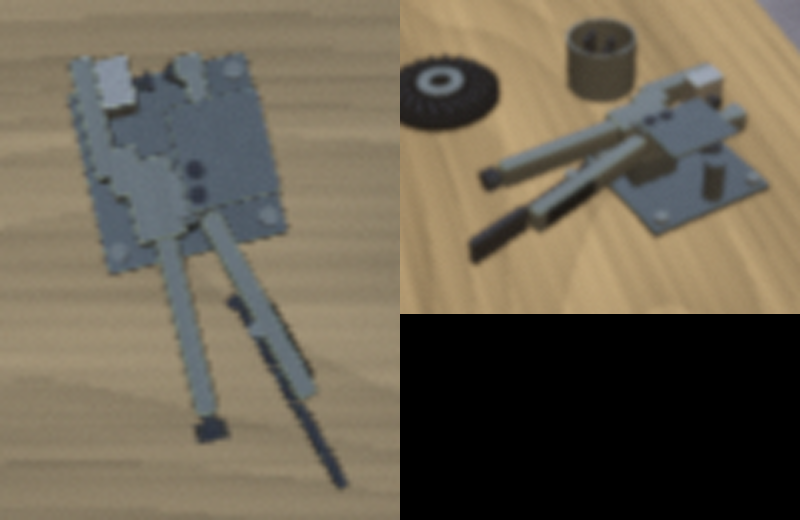

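```bash

python3 - <<'E'
from h import *
t=load('top1');s=load('side1')
tp=lambda x,y:(200+x/4-.375,105+y/4-.375)
sp=lambda x,y:(190+(x-400)*.35-.3,125+y*.35-.3)
for n,a,b in [('tail end',(343,486),(472,242)),('moving handle end',(306,395),(535,212)),('fixed steel end',(206,413),(500,172)),('two dots front',(197,195),(651,121)),('dot2',(195,169),(668,116))]:
    x,e=tri((t,tp(*a)),(s,sp(*b)));print(n,x.round(4),np.round(e,4))
for n,a in [('fix mid at near frame',(172,240)),('fix end',(206,413)),('mov start',(212,218)),('mov end',(306,393)),('tail',(343,486)),('tail near handle',(297,405)),('fixL',(190,350)),('fixscrew end',(212,440))]:
    print(n,atz(t,tp(*a),.072).round(4))
f=[atz(t,tp(*a),.072) for a in[(172,240),(206,413)]];d=f[0]-f[1];print(np.degrees(np.arctan2(d[1],d[0])))
f=[atz(t,tp(*a),.072) for a in[(212,218),(306,393)]];d=f[0]-f[1];print(np.degrees(np.arctan2(d[1],d[0])))
E
```

```text
tail end [ 0.5304 -0.011   0.071 ] [0.0001 0.0001]
moving handle end [0.5838 0.0099 0.0675] [0.0002 0.0002]
fixed steel end [0.5721 0.0692 0.0627] [0.0012 0.0012]
two dots front [0.7009 0.073  0.0806] [0. 0.]
dot2 [0.7162 0.0741 0.0813] [0. 0.]
fix mid at near frame [0.6755 0.0883 0.072 ]
fix end [0.5733 0.0687 0.072 ]
mov start [0.6884 0.0646 0.072 ]
mov end [0.5847 0.0101 0.072 ]
tail [ 0.5305 -0.0109  0.072 ]
tail near handle [0.5777 0.0154 0.072 ]
fixL [0.6104 0.0779 0.072 ]
fixscrew end [0.5575 0.0653 0.072 ]
10.842617557973913
27.72646709342062
```

```bash
cat >> h.py <<'E'
def go(p,yaw,s=None):
    s=s or r.get_state(); Rt,q=T(s)
    Rg=R.from_euler('xyz',[180,0,yaw],degrees=True).as_matrix()
    print('xyz',(Rt.T@(np.array(p)-q)/.03).round(3),'rot',np.degrees(R.from_matrix(Rt.T@Rg).as_rotvec()).round(2),'now',q.round(4),np.round(s['eef_rot'],2))
def plier(x,y,o=(0.7003,0.0818),yaw=11.5):
    a=np.radians(yaw);return np.array([o[0]+x*np.cos(a)-y*np.sin(a),o[1]+x*np.sin(a)+y*np.cos(a)])
E
python3 - <<'E'
from h import *
p=plier(-.1,-.0135);print(p);go([*p,.2],11.5)
print(atz(load('side1'),(134,75),.0),atz(load('side1'),(5,270),.1))
E
```

```text
[0.604999   0.04863422]
xyz [19.185 16.073  0.052] rot [  0.03   0.   -25.41] now [0.1623 0.655  0.2012] [ 1.7997e+02 -1.0000e-02 -1.3910e+01]
[0.40694219 0.90213182 0.        ] [ 0.15236795 -0.07469998  0.1       ]
```

```bash
python3 -m crank '[{"xyz":[5,4,0],"delta_rot":[0,0,-8],"claw":0},{"xyz":[10,8,0],"delta_rot":[0,0,-16],"claw":0},{"xyz":[15,12.5,0],"delta_rot":[0,0,-25.4],"claw":0},{"xyz":[19.2,16,0],"delta_rot":[0,0,-25.4],"claw":0},{"xyz":[19.2,16,0],"delta_rot":[0,0,-25.4],"claw":0},{"xyz":[19.2,16,0],"delta_rot":[0,0,-25.4],"claw":0},{"xyz":[19.2,16,0],"delta_rot":[0,0,-25.4],"claw":0},{"xyz":[19.2,16,0],"delta_rot":[0,0,-25.4],"claw":0},{"xyz":[19.2,16,0],"delta_rot":[0,0,-25.4],"claw":0},{"xyz":[19.2,16,0],"delta_rot":[0,0,-25.4],"claw":0},{"xyz":[19.2,16,0],"delta_rot":[0,0,-25.4],"claw":0},{"xyz":[19.2,16,0],"delta_rot":[0,0,-25.4],"claw":0},{"xyz":[19.2,16,0],"delta_rot":[0,0,-25.4],"claw":0},{"xyz":[19.2,16,0],"delta_rot":[0,0,-25.4],"claw":0},{"xyz":[19.2,16,0],"delta_rot":[0,0,-25.4],"claw":0},{"xyz":[19.2,16,0],"delta_rot":[0,0,-25.4],"claw":0},{"xyz":[19.2,16,0],"delta_rot":[0,0,-25.4],"claw":0}]' 28
python3 - <<'E'
from h import *
grab('wrist','w1');go([.605,.0486,.2],11.5)
E
```

```text
time_s: 2.42
tcp_pos: [0.6058, 0.0516, 0.2019]
eef_rot: [-180.0, -0.0, 11.6]
contact_force: [-0.1, -0.1, -0.1]
gripper_width: 0.0877
gripper_force: 0.0
xyz [-0.047  0.089  0.061] rot [-0.   -0.02  0.06] now [0.6058 0.0515 0.2018] [-1.800e+02 -2.000e-02  1.156e+01]
```

```bash
python3 -m crank '[{"xyz":[0,1.5,0],"delta_rot":[0,0,0],"claw":0},{"xyz":[0,1.5,0],"delta_rot":[0,0,0],"claw":0},{"xyz":[0,1.5,0],"delta_rot":[0,0,0],"claw":0}]'
python3 - <<'E'
from h import *
grab('wrist','w2')
a=cv2.imread('pics/w1.png');b=cv2.imread('pics/w2.png')
c=np.vstack([cv2.resize(a[:, :],(400,300)),cv2.resize(b,(400,300))])
cv2.imwrite('pics/cw.png',cv2.resize(a,(800,600),interpolation=cv2.INTER_CUBIC))
cv2.imwrite('pics/cw2.png',cv2.resize(b,(800,600),interpolation=cv2.INTER_CUBIC))
E
```

```text
time_s: 2.85
tcp_pos: [0.6149, 0.0068, 0.2016]
eef_rot: [-180.0, -0.0, 11.5]
contact_force: [0.3, 0.7, -0.5]
gripper_width: 0.0879
gripper_force: 0.0
```

View pics/cw.png

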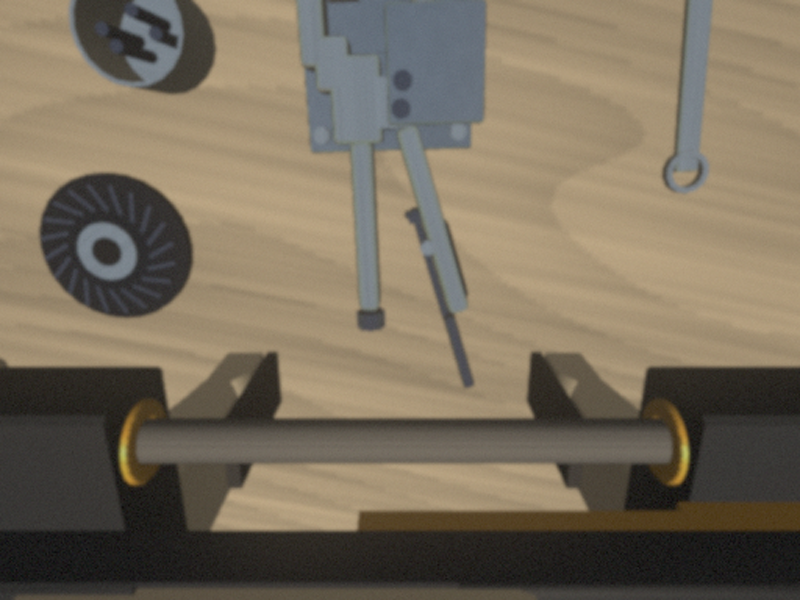

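View pics/cw2.png

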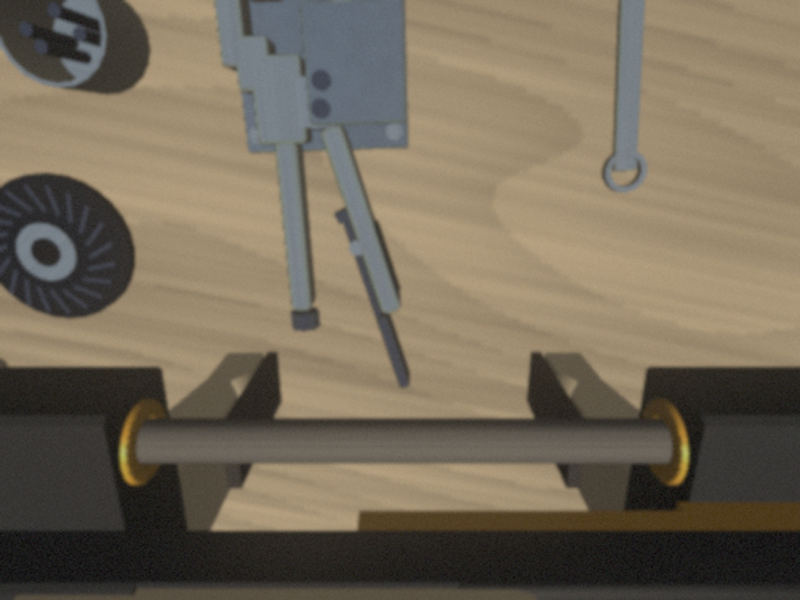

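Both wrist views show the pliers clear of the gripper. In the enlarged pixels of view 1 and view 2:

| Feature | View 1 | View 2 |
|---|---|---|
| Fixed handle end | (370,310) | (304,312) |
| Moving handle end | (457,310) | (391,309) |
| Tail end | (468,386) | (404,386) |

```bash

python3 - <<'E'
from h import *
a=load('w1');b=load('w2');k=.64
P={}
for n,p,q in [('fixstart',(362,144),(290,144)),('fixend',(370,310),(304,312)),('movstart',(408,129),(334,129)),('movend',(455,310),(390,309)),('tail',(468,386),(404,386)),('dot',(402,108),(322,108)),('disc',(107,251),(46,251))]:
    p=np.array(p)*k;q=np.array(q)*k
    x,e=tri((a,p),(b,q));z=.072 if n[:3]in('fix','mov','tai') else .081
    A=atz(a,p,z);B=atz(b,q,z);print(n,x.round(4),e[0].round(4),A.round(4),B.round(4));P[n]=(A+B)/2
for i,j in(('fixend','fixstart'),('movend','movstart')):
    d=P[j]-P[i];print(np.degrees(np.arctan2(d[1],d[0])))
E
```

```text
fixstart [0.6745 0.0931 0.0537] 0.0001 [0.6751 0.0917 0.072 ] [0.6755 0.0892 0.072 ]
fixend [0.5666 0.0675 0.0603] 0.0007 [0.5716 0.0676 0.072 ] [0.5706 0.0657 0.072 ]
movstart [0.6892 0.0662 0.06  ] 0.0001 [0.6892 0.0663 0.072 ] [0.6893 0.0646 0.072 ]
movend [0.5779 0.0091 0.0553] 0.0003 [0.583  0.0121 0.072 ] [0.5841 0.0099 0.072 ]
tail [ 0.5274 -0.0112  0.0672] 0.0 [ 0.5298 -0.01    0.072 ] [ 0.5299 -0.0107  0.072 ]
dot [0.6995 0.0721 0.0805] 0.0001 [0.6996 0.0721 0.081 ] [0.6994 0.072  0.081 ]
disc [0.5586 0.2702 0.0183] 0.0002 [0.5802 0.2356 0.081 ] [0.5821 0.2278 0.081 ]
12.845667463603649
27.265480246938417
```

```bash
sed -i 's/o=(0.7003,0.0818),yaw=11.5/o=(0.699,0.083),yaw=12/' h.py
python3 - <<'E'
from h import *
p=plier(-.1,-.0135);print(p);go([*p,.041],12)
E
```

```text
[0.60399205 0.04900384]
xyz [-0.078 -1.441  5.353] rot [-0.01 -0.01 -0.5 ] now [0.6149 0.0071 0.2016] [-1.7999e+02 -1.0000e-02  1.1500e+01]
```

```bash
python3 -m crank '[{"xyz":[-0.1,-1.45,0],"delta_rot":[0,0,-0.5],"claw":0},{"xyz":[-0.1,-1.45,1],"delta_rot":[0,0,-0.5],"claw":0},{"xyz":[-0.1,-1.45,3],"delta_rot":[0,0,-0.5],"claw":0},{"xyz":[-0.1,-1.45,3.5],"delta_rot":[0,0,-0.5],"claw":0},{"xyz":[-0.1,-1.45,3.5],"delta_rot":[0,0,-0.5],"claw":0},{"xyz":[-0.1,-1.45,3.5],"delta_rot":[0,0,-0.5],"claw":0}]'
python3 - <<'E'
from h import *
grab('wrist','w3'); p=plier(-.1,-.0135);go([*p,.041],12)
cv2.imwrite('pics/w3b.png',cv2.resize(cv2.imread('pics/w3.png'),(800,600),interpolation=cv2.INTER_CUBIC))
E
```

```text
time_s: 3.65
tcp_pos: [0.6049, 0.0492, 0.0988]
eef_rot: [180.0, -0.2, 12.0]
contact_force: [0.1, -0.5, -0.3]
gripper_width: 0.0877
gripper_force: 0.0
xyz [-0.036 -0.002  1.927] rot [-0.01 -0.2   0.01] now [0.6049 0.0491 0.0988] [-179.99   -0.2    12.01]
```

View pics/w3b.png

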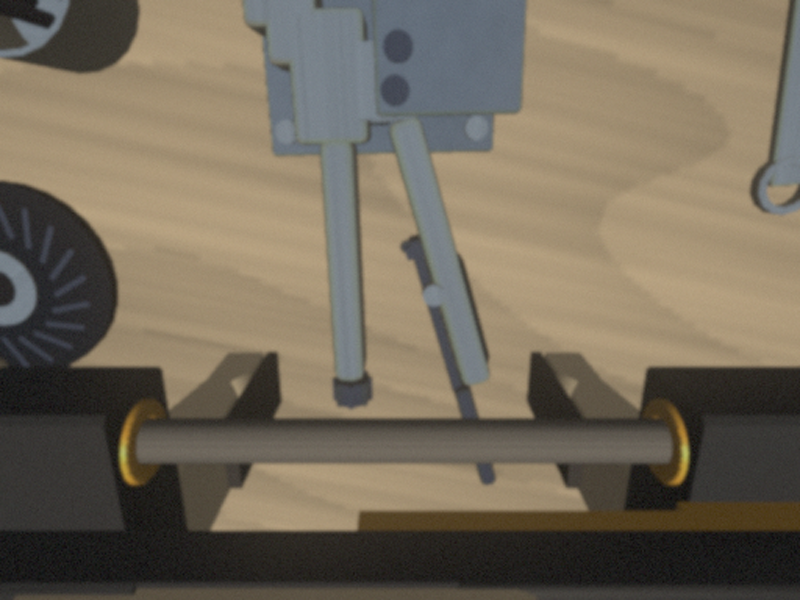

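The handles lie between the open fingers (columns 280 to 530): the fixed end is at (350,380) and the moving end at (473,381). I'll check these against the model.

```bash

python3 - <<'E'
from h import *
d=load('w3');o=plier(0,0);a=np.radians(12)
for n,p in [('fixend',(350,379)),('fixstart',(338,143)),('movend',(473,381)),('movstart',(405,122)),('tail',(487,482))]:
    x=atz(d,np.array(p)*.64,.072)[:2];v=x-o
    print(n,x.round(4),'plier',np.round([v[0]*np.cos(a)+v[1]*np.sin(a),-v[0]*np.sin(a)+v[1]*np.cos(a)],4))
E
```

```text
fixend [0.5727 0.0681] plier [-0.1266  0.0117]
fixstart [0.6757 0.0917] plier [-0.0209  0.0134]
movend [0.5837 0.0117] plier [-0.1276 -0.0458]
movstart [0.6893 0.067 ] plier [-0.0128 -0.0137]
tail [ 0.5307 -0.0093] plier [-0.1838 -0.0553]
```

```bash
python3 -m crank '[{"xyz":[0,0,1],"delta_rot":[0,0,-0.4],"claw":0},{"xyz":[0,0,1.93],"delta_rot":[0,0,-0.4],"claw":0},{"xyz":[0,0,1.93],"delta_rot":[0,0,-0.4],"claw":0},{"xyz":[0,0,1.93],"delta_rot":[0,0,-0.4],"claw":0.1},{"xyz":[0,0,1.93],"delta_rot":[0,0,-0.4],"claw":0.2},{"xyz":[0,0,1.93],"delta_rot":[0,0,-0.4],"claw":0.2},{"xyz":[0,0,1.93],"delta_rot":[0,0,-0.4],"claw":0.2},{"xyz":[0,0,1.93],"delta_rot":[0,0,-0.4],"claw":0.2}]' 28; python3 -c "
from h import *
go([*plier(-.1,-.0135),.041],12.4)"
```

```text
time_s: 4.7
tcp_pos: [0.6041, 0.0485, 0.0393]
eef_rot: [180.0, -0.1, 12.4]
contact_force: [1.8, -2.5, 3.2]
gripper_width: 0.0703
gripper_force: 1.7
xyz [ 0.001 -0.016 -0.057] rot [ 0.02 -0.07  0.01] now [0.6041 0.0485 0.0393] [ 1.7998e+02 -7.0000e-02  1.2410e+01]
```

```bash
python3 -m crank '[{"xyz":[0,0.02,0],"delta_rot":[0,0,0],"claw":0.22},{"xyz":[0,-0.05,0],"delta_rot":[0,0,0],"claw":0.26},{"xyz":[0,-0.1,0],"delta_rot":[0,0,0],"claw":0.3},{"xyz":[0,-0.15,0],"delta_rot":[0,0,0],"claw":0.33},{"xyz":[0,-0.15,0],"delta_rot":[0,0,0],"claw":0.33},{"xyz":[0,-0.15,0],"delta_rot":[0,0,0],"claw":0.33}]'
```

```text
time_s: 5.45
tcp_pos: [0.6015, 0.0524, 0.0386]
eef_rot: [180.0, 0.1, 12.4]
contact_force: [-0.3, -3.7, 5.7]
gripper_width: 0.0589
gripper_force: 11.2
```

```bash
python3 -m crank '[{"xyz":[0,-0.05,0],"delta_rot":[0,0,0],"claw":0.37},{"xyz":[0,-0.1,0],"delta_rot":[0,0,0],"claw":0.4},{"xyz":[0,-0.15,0],"delta_rot":[0,0,0],"claw":0.43},{"xyz":[0,-0.15,0],"delta_rot":[0,0,0],"claw":0.43},{"xyz":[0,-0.15,0],"delta_rot":[0,0,0],"claw":0.43}]'
```

```text
time_s: 6.08
tcp_pos: [0.6, 0.0565, 0.0385]
eef_rot: [180.0, 0.2, 12.3]
contact_force: [-1.7, -5.4, 6.2]
gripper_width: 0.0505
gripper_force: 13.4
```

```bash
python3 -m crank '[{"xyz":[0,-0.03,0],"delta_rot":[0,0,0],"claw":0.47},{"xyz":[0,-0.08,0],"delta_rot":[0,0,0],"claw":0.5},{"xyz":[0,-0.13,0],"delta_rot":[0,0,0],"claw":0.53},{"xyz":[0,-0.17,0],"delta_rot":[0,0,0],"claw":0.56},{"xyz":[0,-0.17,0],"delta_rot":[0,0,0],"claw":0.58},{"xyz":[0,-0.17,0],"delta_rot":[0,0,0],"claw":0.58},{"xyz":[0,-0.17,0],"delta_rot":[0,0,0],"claw":0.58}]'
```

```text
time_s: 6.95
tcp_pos: [0.6, 0.0624, 0.0383]
eef_rot: [-180.0, 0.0, 12.4]
contact_force: [1.2, -1.1, -4.1]
gripper_width: 0.0386
gripper_force: 28.0
```

```bash
python3 -m crank '[{"xyz":[0,0,0],"delta_rot":[0,0,0],"claw":0.58},{"xyz":[0,0,0],"delta_rot":[0,0,0],"claw":0.45},{"xyz":[0,0,0],"delta_rot":[0,0,0],"claw":0.3},{"xyz":[0,0,0],"delta_rot":[0,0,0],"claw":0.2},{"xyz":[0,0,0],"delta_rot":[0,0,0],"claw":0.1},{"xyz":[0,0,0],"delta_rot":[0,0,0],"claw":0.1},{"xyz":[0,0,-1],"delta_rot":[0,0,0],"claw":0.1},{"xyz":[0,0,-3],"delta_rot":[0,0,0],"claw":0.1},{"xyz":[0,0,-3],"delta_rot":[0,0,0],"claw":0.1},{"xyz":[0,0,-3],"delta_rot":[0,0,0],"claw":0.1}]'
python3 - <<'E'
from h import *
grab('wrist','w4'); grab('top','t4')
cv2.imwrite('pics/w4b.png',cv2.resize(cv2.imread('pics/w4.png'),(800,600),interpolation=cv2.INTER_CUBIC))
E
```

```text
time_s: 8.2
tcp_pos: [0.6002, 0.0626, 0.1289]
eef_rot: [-180.0, -0.0, 12.4]
contact_force: [-0.2, -0.0, -1.2]
gripper_width: 0.0787
gripper_force: 0.0
```

View pics/w4b.png

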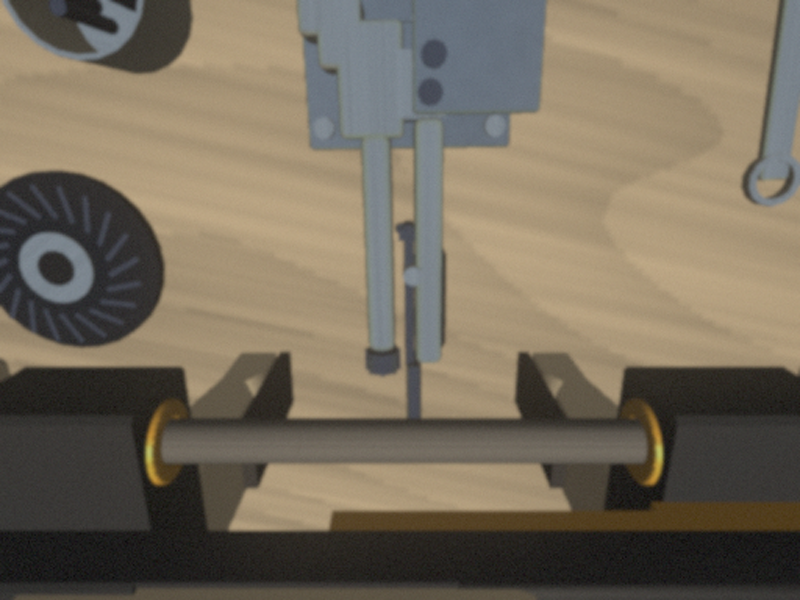

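The pliers stay locked, with the handles parallel and the gap even. The tail runs down column ~414 from row 362, with its inner (left) face at about column 407.

```bash

python3 - <<'E'
from h import *
d=load('w4');o=plier(0,0);a=np.radians(12.4)
def loc(x): v=x[:2]-o; return np.round([v[0]*np.cos(a)+v[1]*np.sin(a),-v[0]*np.sin(a)+v[1]*np.cos(a)],4)
for n,p in [('fixend',(382,347)),('movend',(429,360)),('tailL',(407,412)),('tailR',(420,412)),('tailL2',(406,375))]:
    x=atz(d,np.array(p)*.64,.072);print(n,x.round(4),loc(x))
t=cv2.imread('pics/t4.png')[180:250,215:285]; 
for y in (-.173,): 
  for face in (.0,-.005):
    print(face); p=plier(-.173,face+.026,yaw=12.4); print(p); go([*p,.041],12.4)
E
```

```text
fixend [0.5736 0.0686 0.072 ] [-0.1256  0.0128]
movend [0.5716 0.0428 0.072 ] [-0.1331 -0.0119]
tailL [0.5387 0.0474 0.072 ] [-0.1642 -0.0004]
tailR [0.5402 0.0404 0.072 ] [-0.1642 -0.0075]
tailL2 [0.5604 0.0528 0.072 ] [-0.1418  0.0002]
0.0
[0.52445258 0.07124427]
xyz [-2.376 -0.829  2.891] rot [ 0.    0.1  -0.02] now [0.5996 0.0623 0.1276] [1.800e+02 1.000e-01 1.238e+01]
-0.005
[0.52552625 0.06636091]
xyz [-2.376 -0.662  2.891] rot [ 0.    0.1  -0.02] now [0.5996 0.0623 0.1276] [1.800e+02 1.000e-01 1.238e+01]
```

```bash
python3 -m crank '[{"xyz":[-1.2,-0.96,0],"delta_rot":[0,0,0],"claw":0.5},{"xyz":[-2.4,-0.96,0],"delta_rot":[0,0,0],"claw":1},{"xyz":[-2.4,-0.96,0],"delta_rot":[0,0,0],"claw":1},{"xyz":[-2.4,-0.96,0],"delta_rot":[0,0,0],"claw":1},{"xyz":[-2.4,-0.96,0],"delta_rot":[0,0,0],"claw":1},{"xyz":[-2.4,-0.96,0],"delta_rot":[0,0,0],"claw":1}]' 10
python3 - <<'E'
from h import *
grab('side','s5');grab('wrist','w5'); go([*plier(-.173,.03,yaw=12.4),.041],12.4)
b=cv2.imread('pics/side1.png')
b=cv2.imread('pics/s5.png')[100:240,150:330];a=cv2.imread('pics/w5.png')[120:300,100:400]
cv2.imwrite('pics/c5.png',np.hstack([cv2.resize(b,(400,311),interpolation=cv2.INTER_CUBIC),cv2.resize(a,(400,311),interpolation=cv2.INTER_CUBIC)]))
E
```

```text
time_s: 9.05
tcp_pos: [0.5242, 0.0751, 0.1282]
eef_rot: [180.0, 0.0, 12.4]
contact_force: [0.3, -0.5, 0.3]
gripper_width: 0.0241
gripper_force: 0.0
xyz [-0.014 -0.006  2.912] rot [ 0.01  0.03 -0.03] now [0.5241 0.0751 0.1284] [1.7999e+02 3.0000e-02 1.2370e+01]
```

View pics/c5.png

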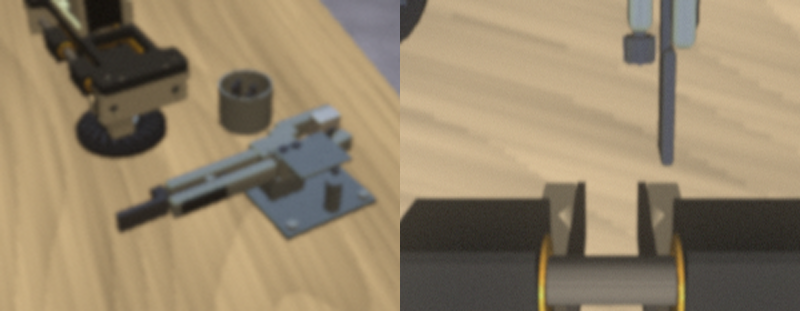

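The tail hangs free ahead of the closing fingers (tip at about (667,162) in the right crop), and the fingers are to the left of it. They aren't fully shut yet, so I'll wait for that and then lower.

```bash
python3 -m crank '[{"xyz":[0,0,0],"delta_rot":[0,0,0],"claw":1},{"xyz":[0,0,0],"delta_rot":[0,0,0],"claw":1},{"xyz":[0,0,0],"delta_rot":[0,0,0],"claw":1},{"xyz":[0,0,1],"delta_rot":[0,0,0],"claw":1},{"xyz":[0,0,2],"delta_rot":[0,0,0],"claw":1},{"xyz":[0,0,2.8],"delta_rot":[0,0,0],"claw":1},{"xyz":[0,0,2.8],"delta_rot":[0,0,0],"claw":1},{"xyz":[0,0,2.8],"delta_rot":[0,0,0],"claw":1}]'
python3 -m crank '[{"xyz":[0,0.1,0],"delta_rot":[0,0,0],"claw":1},{"xyz":[0,0.2,0],"delta_rot":[0,0,0],"claw":1},{"xyz":[0,0.3,0],"delta_rot":[0,0,0],"claw":1},{"xyz":[0,0.3,0],"delta_rot":[0,0,0],"claw":1}]'
```

```text
time_s: 10.15
tcp_pos: [0.5245, 0.0754, 0.0456]
eef_rot: [180.0, -0.1, 12.4]
contact_force: [-0.3, -0.1, 0.1]
gripper_width: 0.0005
gripper_force: 0.0
time_s: 10.65
tcp_pos: [0.5258, 0.0661, 0.0448]
eef_rot: [-180.0, -0.0, 12.4]
contact_force: [0.6, -0.1, -0.1]
gripper_width: 0.0004
gripper_force: 0.0
```

```bash
python3 -m crank '[{"xyz":[0,0.1,0],"delta_rot":[0,0,0],"claw":1},{"xyz":[0,0.2,0],"delta_rot":[0,0,0],"claw":1},{"xyz":[0,0.3,0],"delta_rot":[0,0,0],"claw":1},{"xyz":[0,0.4,0],"delta_rot":[0,0,0],"claw":1},{"xyz":[0,0.4,0],"delta_rot":[0,0,0],"claw":1}]'
python3 -m crank '[{"xyz":[0,0.1,0],"delta_rot":[0,0,0],"claw":1},{"xyz":[0,0.2,0],"delta_rot":[0,0,0],"claw":1},{"xyz":[0,0.3,0],"delta_rot":[0,0,0],"claw":1},{"xyz":[0,0.3,0],"delta_rot":[0,0,0],"claw":1}]'
```

```text
time_s: 11.28
tcp_pos: [0.5284, 0.0546, 0.0447]
eef_rot: [-180.0, -0.0, 12.4]
contact_force: [-1.0, 2.1, 0.5]
gripper_width: 0.0002
gripper_force: 1.0
time_s: 11.78
tcp_pos: [0.5306, 0.0458, 0.0448]
eef_rot: [-180.0, -0.0, 12.4]
contact_force: [-0.4, 4.1, 1.3]
gripper_width: 0.0002
gripper_force: 1.6
```

```bash
python3 -m crank '[{"xyz":[0,0.08,0],"delta_rot":[0,0,0],"claw":1},{"xyz":[0,0.16,0],"delta_rot":[0,0,0],"claw":1},{"xyz":[0,0.24,0],"delta_rot":[0,0,0],"claw":1},{"xyz":[0,0.24,0],"delta_rot":[0,0,0],"claw":1}]'
python3 -m crank '[{"xyz":[0,0.08,0],"delta_rot":[0,0,0],"claw":1},{"xyz":[0,0.16,0],"delta_rot":[0,0,0],"claw":1},{"xyz":[0,0.24,0],"delta_rot":[0,0,0],"claw":1},{"xyz":[0,0.24,0],"delta_rot":[0,0,0],"claw":1}]'
```

```text
time_s: 12.28
tcp_pos: [0.5322, 0.0387, 0.0449]
eef_rot: [180.0, -0.0, 12.4]
contact_force: [1.5, 2.8, 2.8]
gripper_width: 0.0004
gripper_force: 1.7
time_s: 12.78
tcp_pos: [0.5322, 0.0309, 0.0441]
eef_rot: [180.0, 0.1, 12.3]
contact_force: [-0.1, -1.2, -0.2]
gripper_width: 0.0002
gripper_force: 0.0
```

The force has dropped to nothing, so the pliers have probably sprung open. I'll back away, lift and look.

```bash
python3 -m crank '[{"xyz":[0,-0.3,0],"delta_rot":[0,0,0],"claw":1},{"xyz":[0,-0.5,0],"delta_rot":[0,0,0],"claw":1},{"xyz":[0,-0.5,-1.5],"delta_rot":[0,0,0],"claw":1},{"xyz":[0,-0.5,-3.5],"delta_rot":[0,0,0],"claw":1},{"xyz":[-1,-0.5,-5],"delta_rot":[0,0,0],"claw":1},{"xyz":[-1.5,-0.5,-5],"delta_rot":[0,0,0],"claw":1},{"xyz":[-1.5,-0.5,-5],"delta_rot":[0,0,0],"claw":1},{"xyz":[-1.5,-0.5,-5],"delta_rot":[0,0,0],"claw":1}]'
python3 - <<'E'
from h import *
grab('side','s6');grab('wrist','w6')
b=cv2.imread('pics/s6.png')[90:240,170:350];a=cv2.imread('pics/w6.png')
cv2.imwrite('pics/c6.png',np.hstack([cv2.resize(b,(400,333),interpolation=cv2.INTER_CUBIC),cv2.resize(a,(400,333),interpolation=cv2.INTER_AREA)]))
E
```

```text
time_s: 13.78
tcp_pos: [0.486, 0.0369, 0.1938]
eef_rot: [180.0, 0.1, 12.4]
contact_force: [0.7, -1.3, 0.5]
gripper_width: 0.0002
gripper_force: 0.0
```

View pics/c6.png

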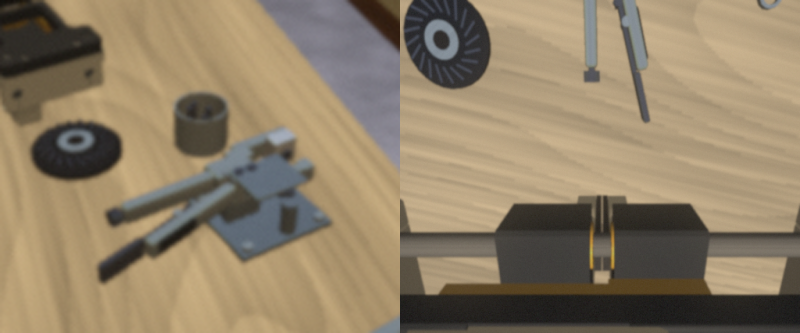

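The pliers stand open, with the handle and tail splayed as at first (tail end at about (645,120) in the right view). The gripper is clear and the disc, tin and spanner look undisturbed, so I'll hand in.

```bash
python3 -c "
from plant import job
print(job.close_job())"
```

```text
the job is handed in; nothing more can be done
None
```

The pliers were squeezed until they locked and stood by themselves, then released with the lever tail; they are open and untouched, and the job is handed in at about 14 s. The highest readings I took were 28 N of grip on the handles and about 4 N at the lever. I take the pin to be fully home because the handles closed to 38.6 mm, but I did not measure it directly.

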